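# Brush out a cylinder bore

### The job

The cylinder barrel in the slanted holder needs its bore brushed before assembly: take the yellow dust plug out of it and lay the plug in the steel tray. Then scrub the bore with the blue-handled brush, three full strokes down to the floor of the bore and back up until the top of the bristles shows at the mouth, and put the blue brush back, bristles down, in its place in the grey stand. Leave the red-handled brush in the stand, do not move the bottle, the relay or the tape measure, and leave the plug in the tray.

Things in the scene. Friction and masses are not known exactly. Their poses are not given: they have to be found in the camera images.
- barrel: Aluminium cylinder barrel, open at its upper end, fixed in a blue and grey holder (base 140 x 80 mm, cheeks 87 mm high), leaning 25 degrees from vertical. Origin: centre of its outer underside; z = the bore's axis, pointing out of the mouth. Outer diameter 54 mm, mouth at z = 133 mm, bore diameter 40 mm, bore floor at z = 8 mm; 10 mm port boss on the x side at z = 112 mm.
- plug_grip (a point): Point on the knob of the yellow dust plug that stands loosely (2 mm play) in the barrel's mouth at the start: on the axis, 25 mm above the flange's top, 13 mm below the knob's end; z axis out of the knob. Knob to grip: diameter 24 mm, 38 mm high. The plug's lower end is 43 mm below this point.
- dust_plug: The yellow plug, about 40 g, loose; pull it out along the bore's axis. Origin on its axis at the flange's underside, 31 mm below point plug_grip; z out of the knob. Flange: diameter 49 mm, 6 mm thick, rests on the barrel's rim; spigot below it: diameter 36 mm, 12 mm long.
- tray: Open shallow square steel tray, fixed, 110 x 110 x 18 mm, wall and floor 4 mm. Origin: centre of its underside, on the bench.
- blue_brush_grip (a point): Handle centre of the blue-handled brush, 180 mm above the brush's lower end; z axis along the brush to the handle's free end. Handle: diameter 22 mm, 90 mm long (45 mm either side of this point).
- blue_brush_tip (a point): Lower end of the blue brush, on its axis, 180 mm below point blue_brush_grip.
- blue_brush: Loose bore brush, blue handle, black bristles, about 90 g, 225 mm long, upright in a socket of the stand; origin at its lower end, z to the handle. Bristle head: the lowest 66 mm, 36 mm over the bristles, solid core 30 mm (the outer 3 mm yield freely); then a wire stem of diameter 8 mm up to the handle (a 16 mm ferrule from 126 mm, the handle from 135 mm).
- red_brush_grip (a point): Handle centre of the other brush, same shape and size with red handle and brass-coloured bristles, loose in the other socket, 65 mm away. Leave it alone.
- red_brush_tip (a point): Lower end of the red brush, 180 mm below its handle centre.
- red_brush: The red brush; origin at its lower end.
- socket_a (a point): Grey brush stand, fixed (base 60 x 125 mm), with two upright round sockets side by side along its y axis, 65 mm apart; this point is the centre of the floor of one socket, 8 mm above the bench. Sockets: inner diameter 37 mm, outer 43 mm, top 72 mm above the bench.
- socket_b (a point): The same for the other socket. One socket holds the blue brush, the other the red one; which is which varies.
- threadlock_mid (a point): Small red bottle with white nozzle, 35 mm across, 110 mm high, loose, behind the barrel's holder; this point is 45 mm above its underside.
- relay_mid (a point): Blue relay, 34 x 24 x 32 mm, loose, behind the tray; point at its centre.
- tape_mid (a point): Yellow pocket tape measure, 62 x 78 x 36 mm, loose, in front of the brush stand; point at its centre.
There are look-alikes about, which are no part of the job. What is meant by the dust_plug is not white, and is the larger of those in its own colour.

How it is judged:
By the outcome, as a careful person would: the job done as asked, in the order asked, and still so for the second after the job is handed in, with the robot touching nothing.
It also fails if it takes over 64 s, if anything falls off the work surface, if the arm or the gripper's body presses on something with over 40 N, if the wrist force passes 120 N, or if a joint passes its speed limit or range.

### The arm

A 6-joint arm with a two-finger parallel gripper is mounted at the origin on a cart in front of the work surface, level with it; the furniture and walls round the work are solid. World frame = base frame: x ahead of the robot, y to its left, z up, the work surface at z = 0. Lengths are in m, angles in rad, forces in N, time in s.
With the tool pointing down it reaches from about 0.225 to 0.875 m from the base axis. Payload 3.4 kg.
Tool frame: the origin (TCP) lies on the centre line of the jaws, within the pads' length; the fingertips stand 17 mm ahead of it and the grasp point (between the pads) lies 2 mm behind it; z points along the fingers, y is the line along which they close (so a half turn about z gives the same grasp; the last joint's range is limited). The gripper opens to 85 mm and grips with 20 to 120 N. Pads are 22 mm wide; open, the fingers measure 114 mm over their backs; the gripper's body (76 mm by 85 mm) begins 54 mm behind the grasp point. The pads swing forward as they close: fully open they stand 13 mm farther back than shut.
Start: joints at [0.983, 0.276, 1.505, -0, 1.361, -0.121], TCP at [0.259, 0.514, 0.248] pointing down, gripper open.
Joint ranges: [-2.89, 2.89], [-0.75, 2.08], [0.22, 2.7], [-1.18, 4.32], [0.11, 2.71], [-2.7, 2.7]. Speed limits (rad/s): [2.57, 2.57, 3.14, 3.14, 3.14, 3.14].

### API

Orientations are given as a unit quaternion [w, x, y, z].
In Python, from rig import manip gives the robot as it stands.
- The arm moves only by the tool move_arm, never from a script. Its argument "steps" is one flat list of numbers, 7 for each row, row after row: the turn, a rotation vector about the world's x, y, z normalised to -1 to 1, where 1 is 360 degrees, then the shift along the world's x, y, z normalised to -1 to 1, where 1 is 1 m, then the opening, from -1 (shut) to 1 (fully open). A call has exactly 10 rows; each row is the pose to reach, as a shift and turn from the pose commanded when the call began, turning the shorter way round; what a row does not reach only later rows make up. A row lasts 1/10 s, in which the tool goes at most 50 mm and 8.59 degrees, less where a joint would pass 70% of its speed; a pose out of reach is approached as far as the arm can. A call with a number of a shift or a turn outside -1 to 1 is refused whole. A call with a gripper value outside its range is refused whole. The fingers move at their own pace and stop on an object; "squeeze" is the grip in N (left out, the last holds). Time passes only in rows, so rows that repeat a pose let the fingers close, or fill a call up. It gives the time, the measured TCP pose, the force, the opening and the grip force at its end, in the units of the state.
- manip.get_state(): the state, without advancing time (a new reading comes with each control period).
- manip.get_image(name): name is "side" or "top"; returns a dict with "pixels" (384x512x3 uint8, blue, green, red), "fx", "fy", "cx", "cy" (pixels), "R" (3x3) and "t" (3): a world point X has camera coordinates R X + t. Camera axes: x right, y down, z forward; pixel columns grow to the right and rows downward; lengths in m; the calibration is good to about 2 mm. A picture is of the moment at which its call begins. There is no depth.
- manip.sign_off(): hands the job in; it is judged then, once.
The state is a dict: "clock": time; "qpos": joint angles; "qd": joint speeds; "effort": joint torques, N m; "position": TCP position; "ee_rot": TCP orientation; "contact_force": force on the tool from outside, world axes, zero at the start; "moment": the same for the moment, N m; "width": finger opening in m; "gripper_force": force on a finger pad.
Only numpy, scipy, OpenCV 4.12 (cv2) and the standard library are available. Lean on these libraries where they do the work, as an engineer would, in place of code of your own. Each camera call takes 0.05 s, during which the arm holds its last target. There are 200 camera calls.

## Working session

There is one attempt and no reset: what is moved stays moved. The work goes in short steps, Python scripts to look and compute and a tool call to move; the robot and the scene stay as the last step left them, time stands still between calls to the robot, and variables do not carry over. Pictures are saved under pics/ and viewed, at most 12 in all, crops included, and the job is handed in when it is done.

Besides the shell and the picture viewer there is one more tool, called after ">>>" as name(argument=value, ...), one argument or row to a line, values as JSON. move_arm: Moves the arm, as the interface text tells. Scaled input: -1 to 1 covers 1 m each way for a shift and 360 degrees each way for a turn. Its arguments: {"type":"object","properties":{"steps":{"type":"array"},"squeeze":{"type":"number"}},"required":["steps"]}

```bash
mkdir -p pics; ls; python3 - <<'E'
from rig import manip
import cv2,pickle
s=manip.get_state();print(s['position'],s['ee_rot'],s['clock'],s['width'])
d={}
for n in('side','top'):
    i=manip.get_image(n);d[n]=i;cv2.imwrite(f'pics/{n}0.png',cv2.resize(i['pixels'],None,fx=1.5625,fy=1.5625,interpolation=cv2.INTER_CUBIC))
    print(n,i['fx'],i['fy'],i['cx'],i['cy'],i['R'],i['t'])
pickle.dump(d,open('img0.pkl','wb'))
E
```

```text
pics
[0.2584947  0.5130628  0.24743755] [-3.04961733e-04  2.31284234e-01  9.72885792e-01 -8.63236961e-04] 0.0 0.08543913027933758
side 432.86976480994133 432.86976480994133 252.58162228920676 189.45281619459183 [[ 0.96708139 -0.25444245 -0.00355241]
 [-0.1558133  -0.5810605  -0.79880593]
 [ 0.20118598  0.77306386 -0.60157831]] [-0.43878389  0.31783568  0.69912358]
top 432.99354653795797 432.99354653795797 260.4438937406161 193.38172853050474 [[ 0.02137516 -0.99922944 -0.03291849]
 [-0.98705418 -0.01585683 -0.15960138]
 [ 0.15895641  0.03590384 -0.98663254]] [0.21714904 0.52431037 0.89512771]
```

View pics/side0.png

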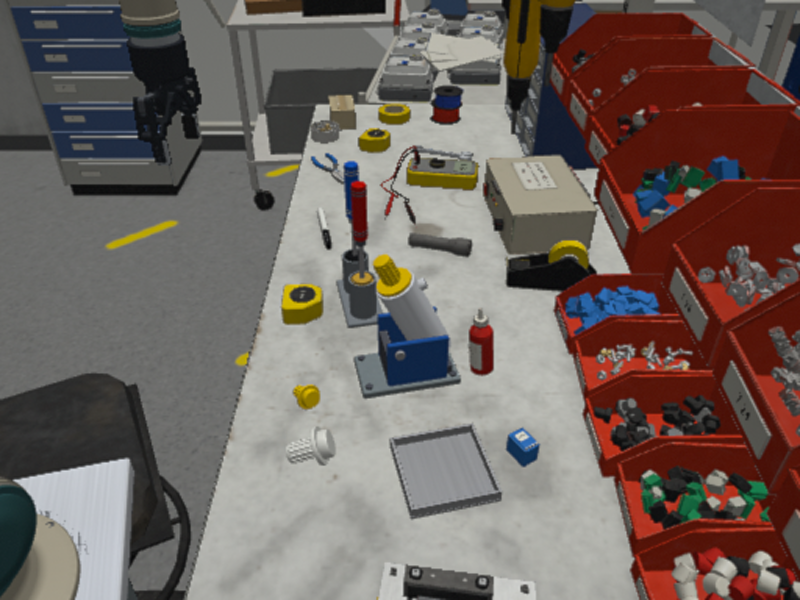

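View pics/top0.png

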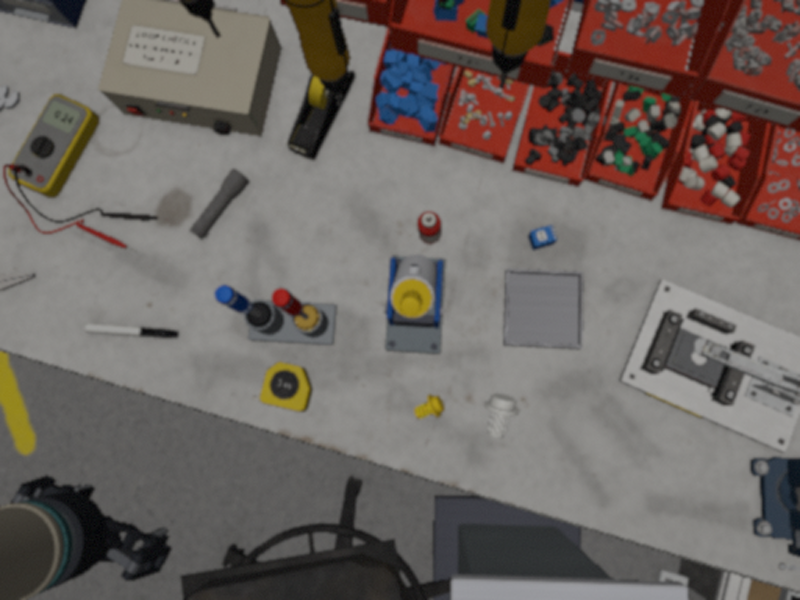

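The side view shows the plug at about (390,270), with the barrel leaning toward the robot. The blue brush handle is at (351,190), the red at (359,212) and the tray at (445,470). In the top view the plug is at (412,298), the blue handle at (232,297) and the tray at (542,309). I'll enlarge these areas next.

```bash
python3 - <<'E'
import cv2,pickle
d=pickle.load(open('img0.pkl','rb'))
def crop(n,x0,y0,x1,y1,s,f):
    p=cv2.resize(d[n]['pixels'][y0:y1,x0:x1],None,fx=s,fy=s,interpolation=cv2.INTER_CUBIC)
    for x in range(x0-x0%10+10,x1,10):
        cv2.line(p,((x-x0)*s,0),((x-x0)*s,6 if x%50 else 14),(0,0,255),1)
        if x%20==0: cv2.putText(p,str(x),((x-x0)*s-10,20),0,.38,(0,0,255),1)
    for y in range(y0-y0%10+10,y1,10):
        cv2.line(p,(0,(y-y0)*s),(6,(y-y0)*s),(0,0,255),1)
        if y%20==0: cv2.putText(p,str(y),(8,(y-y0)*s+4),0,.38,(0,0,255),1)
    cv2.imwrite(f,p)
crop('side',200,95,330,245,4,'pics/sc.png')
crop('top',130,160,290,250,5,'pics/tc.png')
E
```

```text
(no output)
```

View pics/sc.png

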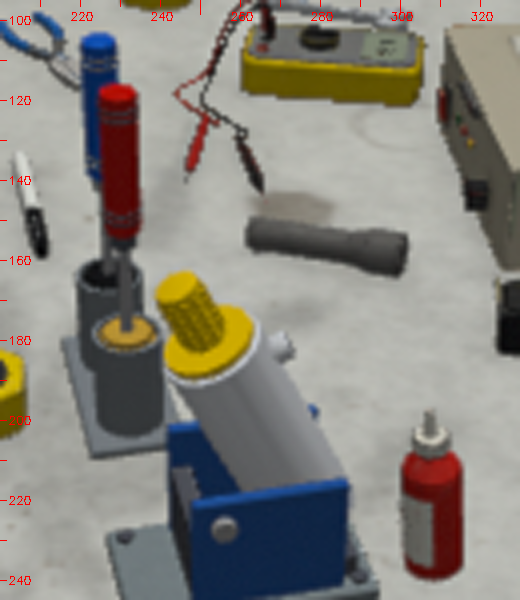

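View pics/tc.png

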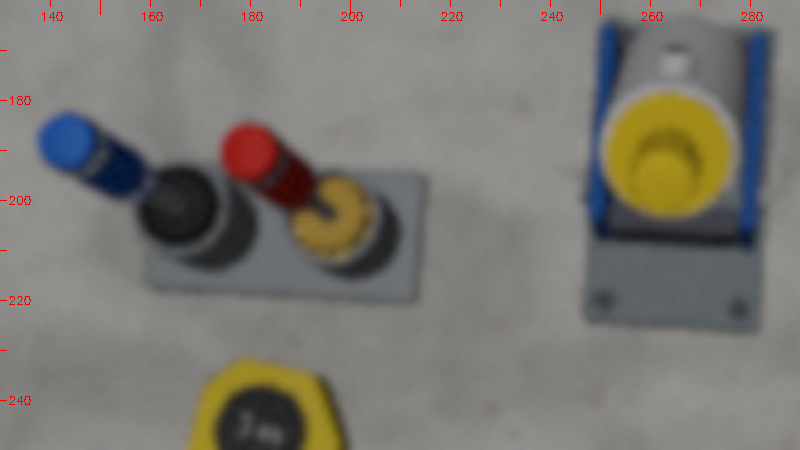

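Side crop: knob end (243,166), flange top centre (252,179.5), blue handle top (224,105), red handle top (229,118). Top crop: knob end (262.6,195), flange (263.2,191), blue top (143.2,188), red top (179.6,190). The blue brush is in the farther (+y) socket.

```bash
cat > h.py <<'E'
import numpy as np,cv2,pickle
d=pickle.load(open('img0.pkl','rb'))
def ray(n,u,v):
    i=d[n];r=i['R'].T@np.array([(u-i['cx'])/i['fx'],(v-i['cy'])/i['fy'],1]);return -i['R'].T@i['t'],r/np.linalg.norm(r)
def tri(ps,pt):
    (a,u),(b,v)=ray('side',*ps),ray('top',*pt)
    s=np.linalg.lstsq(np.c_[u,-v],b-a,rcond=None)[0];p,q=a+s[0]*u,b+s[1]*v
    return (p+q)/2,np.linalg.norm(p-q)
def atz(n,u,v,z):
    a,r=ray(n,u,v);return a+r*(z-a[2])/r[2]
def proj(n,X):
    i=d[n];c=i['R']@np.asarray(X,float)+i['t'];return np.array([i['fx']*c[0]/c[2]+i['cx'],i['fy']*c[1]/c[2]+i['cy']])
E
python3 - <<'E'
from h import *
np.set_printoptions(precision=4,suppress=True)
for k,a,b in [('knobend',(242.9,166.2),(262.6,195.2)),('flangetop',(251.8,179.3),(263.2,190.7)),('blue',(224.2,104.7),(143.2,187.8)),('red',(229.1,117.7),(179.6,190.1))]: print(k,*tri(a,b))
print('handle tops z=.233',atz('top',143.2,187.8,.233),atz('top',179.6,190.1,.233),atz('side',224.2,104.7,.233),atz('side',229.1,117.7,.233))
# socket tops z=.072 : bristle/rim centres
print('sock',atz('top',165.2,200.8,.072),atz('top',195.6,203,.072))
# tray corners (top view, disp/1.5625) at z=.018
for u,v in [(504,271),(580,271),(580,347),(504,347)]: print('tray',atz('top',u/1.5625-.3,v/1.5625-.3,.018))
# base plate front corners top (crop)
for u,v in [(587,322),(758,330)]: print('base',atz('top',130+u/5-.4,160+v/5-.4,.008))
for u,v in [(145,287),(417,302),(427,174)]: print('stand',atz('top',130+u/5-.4,160+v/5-.4,.006))
for n,u,v in [('bottle',429,222)]: print(n,atz('top',u/1.5625,v/1.5625,.11))
for n,u,v in [('relay',542,237)]: print(n,atz('top',u/1.5625,v/1.5625,.032))
E
```

```text
knobend [0.492  0.2173 0.2007] 0.00016396644264443685
flangetop [0.5079 0.2172 0.1659] 0.003802447256065575
blue [0.4981 0.426  0.2328] 0.002981258024446367
red [0.4953 0.3615 0.2326] 0.0034419662248330513
handle tops z=.233 [0.4966 0.4261 0.233 ] [0.4935 0.3616 0.233 ] [0.4996 0.4259 0.233 ] [0.4969 0.361  0.233 ]
sock [0.4967 0.4277 0.072 ] [0.4931 0.3627 0.072 ]
tray [0.5728 0.0902 0.018 ]
tray [ 0.5744 -0.0181  0.018 ]
tray [ 0.4654 -0.016   0.018 ]
tray [0.4634 0.0903 0.018 ]
base [0.4563 0.2569 0.008 ]
base [0.4542 0.1804 0.008 ]
stand [0.4687 0.4579 0.006 ]
stand [0.4641 0.334  0.006 ]
stand [0.5225 0.3317 0.006 ]
bottle [0.6173 0.1978 0.11  ]
relay [0.6194 0.0371 0.032 ]
```

```bash
cat >> h.py <<'E'
from scipy.spatial.transform import Rotation as Ro
np.set_printoptions(precision=4,suppress=True)
A=np.array([-.4226,.0116,.9063]);A/=np.linalg.norm(A)
def frame(a):
    z=-a;y=np.array([1.,0,0]);y-=y@a*a;y/=np.linalg.norm(y);return Ro.from_matrix(np.c_[np.cross(y,z),y,z])
TILT=frame(A);DOWN=frame(np.array([0,0,1.]))
def go(R,p):
    from rig import manip
    s=manip.get_state();q=s['ee_rot'];R0=Ro.from_quat([*q[1:],q[0]])
    r=(R*R0.inv()).as_rotvec();print('turn',r/2/np.pi,'deg',np.degrees(np.linalg.norm(r)),'shift',np.array(p)-s['position'])
G=np.array([.4975,.2172,.189])
MOUTH=np.array([.5104,.2171,.1605]);ORG=MOUTH-.133*A
E
python3 -c "
from h import *
go(TILT,G+.088*A);print(G-.002*A, A)"
```

```text
turn [ 0.0366 -0.0635 -0.1723] deg 67.4191368443357 shift [ 0.2018 -0.2949  0.0212]
[0.4983 0.2172 0.1872] [-0.4226  0.0116  0.9063]
```

>>> move_arm(
  steps=[0.0366,-0.0635,-0.1723,0.202,-0.295,0.021,1,0.0366,-0.0635,-0.1723,0.202,-0.295,0.021,1,0.0366,-0.0635,-0.1723,0.202,-0.295,0.021,1,0.0366,-0.0635,-0.1723,0.202,-0.295,0.021,1,0.0366,-0.0635,-0.1723,0.202,-0.295,0.021,1,0.0366,-0.0635,-0.1723,0.202,-0.295,0.021,1,0.0366,-0.0635,-0.1723,0.202,-0.295,0.021,1,0.0366,-0.0635,-0.1723,0.202,-0.295,0.021,1,0.0366,-0.0635,-0.1723,0.202,-0.295,0.021,1,0.0366,-0.0635,-0.1723,0.202,-0.295,0.021,1],
  squeeze=40,
)

```text
clock: 1.1
position: [0.4602, 0.2188, 0.2689]
ee_rot: [0.157, 0.688, 0.692, 0.148]
contact_force: [-0.3, -0.1, 1.1]
width: 0.0856
gripper_force: 0.0
```

```bash
python3 -c "
from h import *
from rig import manip
go(TILT,G-.002*A);s=manip.get_state();print(s['position'],s['qpos'],s['contact_force'],s['width'])"
```

```text
turn [ 0.0001 -0.     -0.0004] deg 0.16715850288022469 shift [ 0.0381 -0.0016 -0.0817]
[0.4602 0.2188 0.2689] [ 0.4361 -0.0097  1.8816 -0.2452  0.8892  0.5486] [-0.3464 -0.0964  1.0681] 0.08561196537482006
```

>>> move_arm(
  steps=[0,0,0,0.01,-0.0004,-0.021,1,0,0,0,0.02,-0.0008,-0.042,1,0,0,0,0.03,-0.0012,-0.063,1,0,0,0,0.038,-0.0016,-0.0815,1,0,0,0,0.038,-0.0016,-0.0815,1,0,0,0,0.038,-0.0016,-0.0815,-1,0,0,0,0.038,-0.0016,-0.0815,-1,0,0,0,0.038,-0.0016,-0.0815,-1,0,0,0,0.038,-0.0016,-0.0815,-1,0,0,0,0.038,-0.0016,-0.0815,-1],
  squeeze=40,
)

```text
clock: 2.1
position: [0.4989, 0.2172, 0.1889]
ee_rot: [0.158, 0.689, 0.691, 0.15]
contact_force: [-3.2, -1.0, 5.3]
width: 0.0229
gripper_force: 39.0
```

```bash
python3 -c "
from h import *
from rig import manip
s=manip.get_state();print(s['position'],s['contact_force'],s['moment'],s['width'],s['gripper_force'])"
```

```text
[0.4989 0.2172 0.1889] [-3.1578 -0.9669  5.2774] [ 0.0312  0.4384 -0.0014] 0.02286819929928319 38.99601638317108
```

>>> move_arm(
  steps=[0,0,0,-0.0042,0.0001,0.009,-1,0,0,0,-0.0085,0.0002,0.018,-1,0,0,0,-0.0127,0.0003,0.027,-1,0,0,0,-0.017,0.0005,0.036,-1,0,0,0,-0.021,0.0006,0.045,-1,0,0,0,-0.0254,0.0007,0.054,-1,0,0,0,-0.034,0.001,0.073,-1,0,0,0,-0.042,0.001,0.091,-1,0,0,0,-0.042,0.001,0.091,-1,0,0,0,-0.042,0.001,0.091,-1],
)

```text
clock: 3.1
position: [0.4567, 0.218, 0.2791]
ee_rot: [0.158, 0.689, 0.691, 0.149]
contact_force: [-0.1, -0.4, -1.2]
width: 0.0228
gripper_force: 39.2
```

```bash
python3 - <<'E'
from h import *
from rig import manip
s=manip.get_state();print(s['position'],s['contact_force'],s['width'],s['gripper_force'])
go(DOWN,[.519,.037,.15])
o=[]
for n,(x,y) in (('side',(190,80)),('top',(190,120))):
    i=manip.get_image(n);d[n]=i;o.append(cv2.resize(i['pixels'][y:y+140,x:x+130],None,fx=3,fy=3,interpolation=cv2.INTER_CUBIC))
pickle.dump(d,open('img1.pkl','wb'))
cv2.imwrite('pics/p1.png',np.hstack(o))
E
```

```text
[0.4567 0.218  0.2791] [-0.1414 -0.405  -1.2067] 0.022805183901601033 39.23395335674286
turn [ 0.002   0.0698 -0.0005] deg 25.135504907498248 shift [ 0.0623 -0.181  -0.1291]
```

View pics/p1.png

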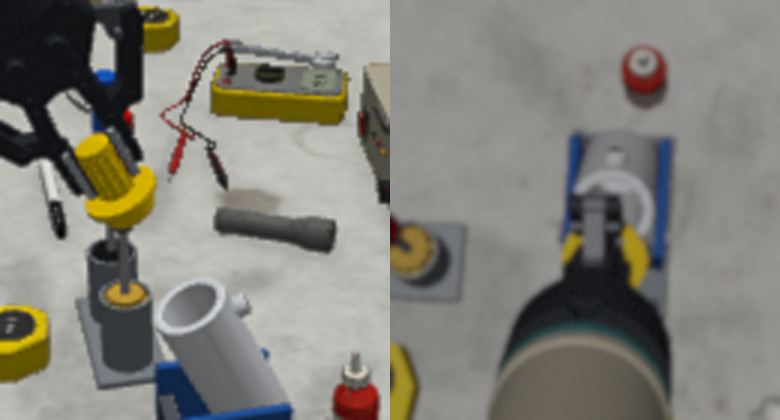

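The plug is out and held. The mouth's centre is visible in the side view at about (254,182).

>>> move_arm(
  steps=[0.0007,0.023,0,0.01,-0.045,-0.01,-1,0.0013,0.046,0,0.025,-0.09,-0.03,-1,0.002,0.0698,-0.0005,0.045,-0.135,-0.065,-1,0.002,0.0698,-0.0005,0.0623,-0.181,-0.1,-1,0.002,0.0698,-0.0005,0.0623,-0.181,-0.13,-1,0.002,0.0698,-0.0005,0.0623,-0.181,-0.17,-1,0.002,0.0698,-0.0005,0.0623,-0.181,-0.2,-1,0.002,0.0698,-0.0005,0.0623,-0.181,-0.22,-1,0.002,0.0698,-0.0005,0.0623,-0.181,-0.225,-1,0.002,0.0698,-0.0005,0.0623,-0.181,-0.225,-1],
)

```text
clock: 4.2
position: [0.5184, 0.0368, 0.0526]
ee_rot: [-0.001, 0.707, 0.707, -0.001]
contact_force: [1.4, -0.3, -0.1]
width: 0.0228
gripper_force: 39.5
```

```bash
python3 - <<'E'
from h import *
from rig import manip
print(proj('side',MOUTH),proj('top',MOUTH),tri((254,182),proj('top',MOUTH)))
go(DOWN,[.519,.037,.049])
E
```

```text
[252.0882 181.4963] [263.5078 188.9031] (array([0.5125, 0.2169, 0.1585]), np.float64(0.0035666417722738865))
turn [ 0.     -0.0006  0.    ] deg 0.20960890636133836 shift [ 0.0006  0.0002 -0.0036]
```

>>> move_arm(
  steps=[0,0,0,0,0,-0.002,-1,0,0,0,0,0,-0.004,-1,0,0,0,0,0,-0.0045,-1,0,0,0,0,0,-0.0045,-1,0,0,0,0,0,-0.0045,1,0,0,0,0,0,-0.0045,1,0,0,0,0,0,-0.0045,1,0,0,0,0,0,-0.0045,1,0,0,0,0,0,-0.0045,1,0,0,0,0,0,-0.0045,1],
)

```text
clock: 5.2
position: [0.5191, 0.0369, 0.0493]
ee_rot: [-0.0, 0.707, 0.707, -0.0]
contact_force: [-0.4, -0.0, 0.2]
width: 0.0853
gripper_force: 0.0
```

>>> move_arm(
  steps=[0,0,0,0,0,0.02,1,0,0,0,0,0,0.05,1,0,0,0,0,0,0.1,1,0,0,0,0,0,0.15,1,0,0,0,0,0,0.2,1,0,0,0,0,0,0.25,1,0,0,0,0,0,0.25,1,0,0,0,-0.02,0.04,0.25,1,0,0,0,-0.03,0.08,0.25,1,0,0,0,-0.03,0.08,0.25,1],
)

```text
clock: 6.2
position: [0.487, 0.1206, 0.2988]
ee_rot: [-0.002, 0.706, 0.709, 0.0]
contact_force: [0.6, -0.9, 0.5]
width: 0.0855
gripper_force: 0.0
```

```bash
python3 - <<'E'
from h import *
from rig import manip
s=manip.get_state();print(s['position'],s['contact_force'],s['width'])
o=[]
for n,(x,y) in (('side',(220,160)),('top',(240,120))):
    i=manip.get_image(n);d[n]=i;o.append(cv2.resize(i['pixels'][y:y+180,x:x+130],None,fx=3,fy=3,interpolation=cv2.INTER_CUBIC))
cv2.imwrite('pics/p2.png',np.hstack(o))
go(DOWN,[.498,.4265,.29])
E
```

```text
[0.487  0.1206 0.2988] [ 0.5996 -0.8885  0.511 ] 0.08554815519374498
turn [ 0.0002 -0.0002 -0.0003] deg 0.1582466712530966 shift [ 0.0095  0.3091 -0.0087]
```

View pics/p2.png

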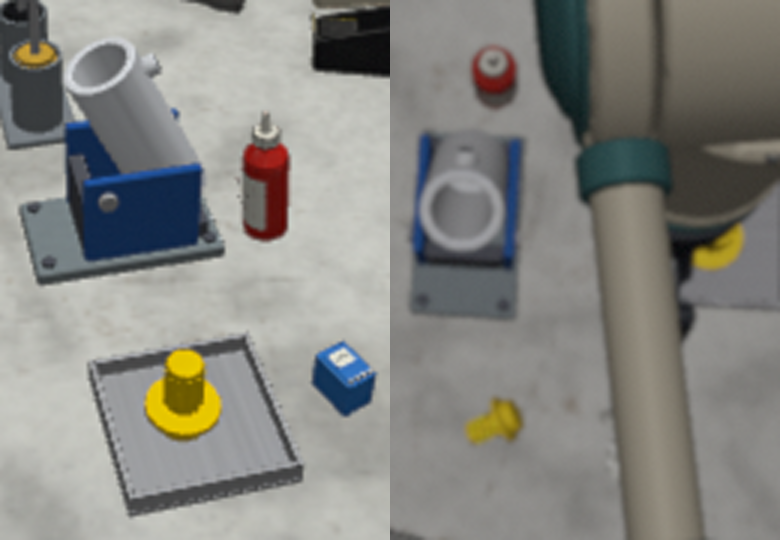

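The plug stands in the tray. Next I'll fit the mouth rim precisely in both views.

```bash
python3 - <<'E'
from h import *
from rig import manip
from scipy.optimize import least_squares
o=[];meas={}
for n,(x,y,w,hh) in (('side',(236,166,38,40)),('top',(248,168,34,40))):
    i=manip.get_image(n);d[n]=i
    c=i['pixels'][y:y+hh,x:x+w];g=cv2.resize(c,None,fx=8,fy=8,interpolation=cv2.INTER_CUBIC)
    o.append(g)
pickle.dump(d,open('img2.pkl','wb'))
# overlay of predicted rim circles (outer 54, inner 40)
e1=TILT.as_matrix()[:,0];e2=TILT.as_matrix()[:,1]
for k,(n,(x,y)) in enumerate((('side',(236,166)),('top',(248,168)))):
    for r,col in((.027,(0,0,255)),(.02,(0,160,0))):
        P=np.array([(proj(n,MOUTH+r*(np.cos(t)*e1+np.sin(t)*e2))-[x,y]+.5)*8 for t in np.linspace(0,6.29,60)]).astype(int)
        cv2.polylines(o[k],[P],False,col,1)
cv2.imwrite('pics/p3.png',np.hstack(o))
E
```

```text
(no output)
```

View pics/p3.png

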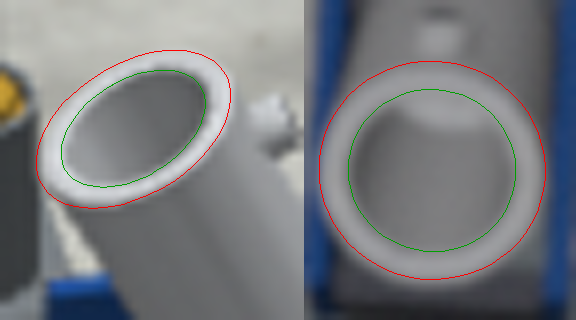

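The overlay of the estimated mouth matches both views to under 1 mm. Next is the blue brush.

>>> move_arm(
  steps=[0,0,0,0.0015,0.045,-0.001,1,0,0,0,0.003,0.09,-0.002,1,0,0,0,0.0045,0.135,-0.004,1,0,0,0,0.006,0.18,-0.005,1,0,0,0,0.0075,0.225,-0.007,1,0,0,0,0.009,0.27,-0.009,1,0.0002,-0.0002,-0.0003,0.011,0.306,-0.009,1,0.0002,-0.0002,-0.0003,0.011,0.306,-0.009,1,0.0002,-0.0002,-0.0003,0.011,0.306,-0.009,1,0.0002,-0.0002,-0.0003,0.011,0.306,-0.009,1],
)

```text
clock: 7.4
position: [0.5007, 0.4212, 0.29]
ee_rot: [0.0, 0.708, 0.706, -0.0]
contact_force: [0.1, 0.5, 0.1]
width: 0.0853
gripper_force: 0.0
```

```bash
python3 - <<'E'
from h import *
go(DOWN,[.498,.4265,.186])
E
```

```text
turn [0.0001 0.     0.0006] deg 0.21645297346610362 shift [-0.0027  0.0053 -0.104 ]
```

>>> move_arm(
  steps=[0,0,0.0006,-0.0027,0.0053,0,1,0,0,0.0006,-0.0027,0.0053,-0.03,1,0,0,0.0006,-0.0027,0.0053,-0.06,1,0,0,0.0006,-0.0027,0.0053,-0.09,1,0,0,0.0006,-0.0027,0.0053,-0.104,1,0,0,0.0006,-0.0027,0.0053,-0.104,1,0,0,0.0006,-0.0027,0.0053,-0.104,-1,0,0,0.0006,-0.0027,0.0053,-0.104,-1,0,0,0.0006,-0.0027,0.0053,-0.104,-1,0,0,0.0006,-0.0027,0.0053,-0.104,-1],
  squeeze=60,
)

```text
clock: 8.4
position: [0.4978, 0.4285, 0.1875]
ee_rot: [-0.0, 0.706, 0.708, 0.002]
contact_force: [-0.6, 0.4, 0.5]
width: 0.0282
gripper_force: 0.0
```

>>> move_arm(
  steps=[0,0,0,0,0,0,-1,0,0,0,0,0,0,-1,0,0,0,0,0,0,-1,0,0,0,0,0,0,-1,0,0,0,0,0,0,-1,0,0,0,0,0,0,-1,0,0,0,0,0,0,-1,0,0,0,0,0,0,-1,0,0,0,0,0,0,-1,0,0,0,0,0,0,-1],
)

```text
clock: 9.4
position: [0.498, 0.4286, 0.1874]
ee_rot: [0.0, 0.706, 0.708, 0.002]
contact_force: [0.4, -0.1, 5.7]
width: 0.0206
gripper_force: 57.2
```

```bash
python3 - <<'E'
from h import *
from rig import manip
s=manip.get_state();print(s['position'],s['contact_force'],s['moment'],s['width'])
E
```

```text
[0.498  0.4286 0.1874] [ 0.4255 -0.1342  5.703 ] [-0.0488 -0.0657  0.0017] 0.020563088171960175
```

>>> move_arm(
  steps=[0,0,0,0,0,0.008,-1,0,0,0,0,0,0.02,-1,0,0,0,0,0,0.035,-1,0,0,0,0,0,0.05,-1,0,0,0,0,0,0.07,-1,0,0,0,0,0,0.09,-1,0,0,0,0,0,0.12,-1,0,0,0,0,0,0.15,-1,0,0,0,0,0,0.163,-1,0,0,0,0,0,0.163,-1],
)

```text
clock: 10.4
position: [0.4978, 0.4286, 0.3518]
ee_rot: [0.0, 0.706, 0.708, 0.003]
contact_force: [1.3, 0.3, -0.3]
width: 0.0206
gripper_force: 57.4
```

```bash
python3 - <<'E'
from h import *
from rig import manip
s=manip.get_state();print(s['position'],s['contact_force'],s['width'])
go(TILT,MOUTH+.215*A)
E
```

```text
[0.4978 0.4286 0.3518] [ 1.3139  0.3263 -0.32  ] 0.020618375664094957
turn [-0.0025 -0.0688  0.    ] deg 24.786897419046767 shift [-0.0783 -0.209   0.0035]
```

>>> move_arm(
  steps=[0,0,0,-0.04,0,0.01,-1,0,0,0,-0.08,0,0.02,-1,0,0,0,-0.11,0,0.03,-1,0,0,0,-0.11,-0.045,0.03,-1,0,0,0,-0.11,-0.09,0.03,-1,0,0,0,-0.11,-0.135,0.03,-1,0,0,0,-0.11,-0.175,0.03,-1,0,0,0,-0.11,-0.209,0.03,-1,0,0,0,-0.11,-0.209,0.03,-1,0,0,0,-0.11,-0.209,0.03,-1],
)

```text
clock: 11.4
position: [0.3868, 0.2187, 0.3781]
ee_rot: [-0.001, 0.707, 0.707, -0.0]
contact_force: [0.4, 0.3, -1.7]
width: 0.0208
gripper_force: 57.6
```

```bash
python3 - <<'E'
from h import *
go(TILT,MOUTH+.215*A)
E
```

```text
turn [-0.0022 -0.0697  0.0004] deg 25.113586656983593 shift [ 0.0327  0.0009 -0.0228]
```

>>> move_arm(
  steps=[-0.0007,-0.02,0,0.01,0.0009,0,-1,-0.0014,-0.04,0,0.02,0.0009,0,-1,-0.0022,-0.06,0.0004,0.03,0.0009,0,-1,-0.0022,-0.0697,0.0004,0.0327,0.0009,-0.01,-1,-0.0022,-0.0697,0.0004,0.0327,0.0009,-0.0228,-1,-0.0022,-0.0697,0.0004,0.0327,0.0009,-0.0228,-1,-0.0022,-0.0697,0.0004,0.0327,0.0009,-0.0228,-1,-0.0022,-0.0697,0.0004,0.0327,0.0009,-0.0228,-1,-0.0022,-0.0697,0.0004,0.0327,0.0009,-0.0228,-1,-0.0022,-0.0697,0.0004,0.0327,0.0009,-0.0228,-1],
)

```text
clock: 12.4
position: [0.4205, 0.2202, 0.3569]
ee_rot: [0.158, 0.689, 0.692, 0.149]
contact_force: [0.9, 0.3, -0.8]
width: 0.0209
gripper_force: 57.7
```

```bash
python3 - <<'E'
from h import *
from rig import manip
s=manip.get_state();P=s['position'];print(P,s['width'],s['contact_force'])
q=s['ee_rot'];Z=-Ro.from_quat([*q[1:],q[0]]).as_matrix()[:,2];print('axis',Z)
go(TILT,MOUTH+.215*A)
o=[]
for n,(x,y) in (('side',(200,70)),('top',(200,110))):
    i=manip.get_image(n);d[n]=i;g=cv2.resize(i['pixels'][y:y+140,x:x+95],None,fx=4,fy=4,interpolation=cv2.INTER_CUBIC)
    for a,b,c in((MOUTH+.1*A,MOUTH-.1*A,(0,255,0)),(P-.06*Z,P-.1794*Z,(255,0,255))):
        f=lambda X:tuple(int(v) for v in (proj(n,X)-[x,y]+.5)*4)
        cv2.line(g,f(a),f(b),c,1)
    o.append(g)
cv2.imwrite('pics/p4.png',np.hstack(o))
pickle.dump(d,open('img3.pkl','wb'))
E
```

```text
[0.4205 0.2202 0.3569] 0.020928130023936106 [ 0.864   0.2927 -0.773 ]
axis [-0.4249  0.0116  0.9052]
turn [ 0.0001  0.0004 -0.0002] deg 0.16501832876303593 shift [-0.001  -0.0007 -0.0016]
```

View pics/p4.png

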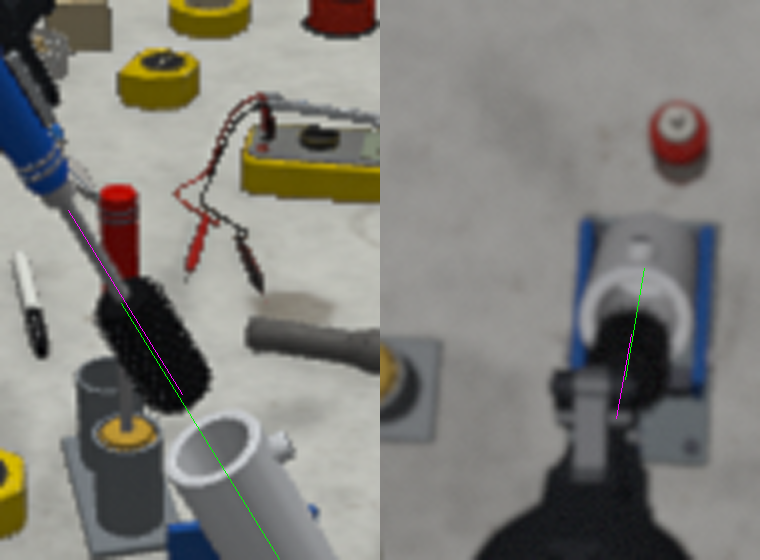

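The head is held straight. It sits about 1.5–2 mm toward −y of the TCP line (head centre x≈632 against 628 in the top crop), so I'll correct that while inserting.

>>> move_arm(
  steps=[0,0.0004,0,0,0.001,0,-1,0,0.0004,0,0.0063,0.0008,-0.0136,-1,0,0.0004,0,0.0127,0.0006,-0.0272,-1,0,0.0004,0,0.019,0.0005,-0.0408,-1,0,0.0004,0,0.0275,0.0003,-0.059,-1,0,0.0004,0,0.036,0,-0.077,-1,0,0.0004,0,0.0465,-0.0003,-0.0997,-1,0,0.0004,0,0.057,-0.0006,-0.122,-1,0,0.0004,0,0.066,-0.0008,-0.1414,-1,0,0.0004,0,0.066,-0.0008,-0.1414,-1],
)

```text
clock: 13.5
position: [0.4853, 0.2185, 0.2121]
ee_rot: [0.157, 0.689, 0.692, 0.145]
contact_force: [-0.3, -0.1, -1.3]
width: 0.0206
gripper_force: 57.8
```

```bash
cat >> h.py <<'E'
def st():
    from rig import manip
    s=manip.get_state();P=s['position'];v=P-MOUTH;f=s['contact_force']
    print('P',P,'s',v@A,'lat',v-(v@A)*A,'F',f,'Fax',f@A,'w',s['width'],'t',s['clock'])
E
python3 -c "
from h import *
st();go(TILT,MOUTH+.0544*A+[0,.0018,0])"
```

```text
P [0.4853 0.2185 0.2121] s 0.05740205317988137 lat [-0.0008  0.0007 -0.0004] F [-0.2575 -0.1258 -1.2788] Fax -1.0515203120543448 w 0.020615372852946734 t 13.5
turn [ 0.0005 -0.0009 -0.0001] deg 0.3883686797101423 shift [ 0.0021  0.0011 -0.0023]
```

>>> move_arm(
  steps=[0.0005,-0.0009,0,0.0008,0.001,-0.0002,-1,0.0005,-0.0009,0,0.0012,0.001,-0.0011,-1,0.0005,-0.0009,0,0.0016,0.001,-0.002,-1,0.0005,-0.0009,0,0.002,0.001,-0.0029,-1,0.0005,-0.0009,0,0.0022,0.001,-0.0034,-1,0.0005,-0.0009,0,0.0022,0.001,-0.0034,-1,0.0005,-0.0009,0,0.0022,0.001,-0.0034,-1,0.0005,-0.0009,0,0.0022,0.001,-0.0034,-1,0.0005,-0.0009,0,0.0022,0.001,-0.0034,-1,0.0005,-0.0009,0,0.0022,0.001,-0.0034,-1],
)

```text
clock: 14.5
position: [0.4883, 0.2203, 0.2117]
ee_rot: [0.158, 0.689, 0.691, 0.151]
contact_force: [1.0, -0.4, 0.2]
width: 0.0208
gripper_force: 57.8
```

```bash
python3 -c "
from h import *
st();go(TILT,MOUTH+.0544*A+[0,.0018,0])"
```

```text
P [0.4883 0.2203 0.2117] s 0.055786028602832 lat [0.0015 0.0026 0.0006] F [ 0.9825 -0.3581  0.152 ] Fax -0.2815399446553854 w 0.020812355176634854 t 14.5
turn [-0.0004  0.0008 -0.0002] deg 0.33345559375582673 shift [-0.0009 -0.0008 -0.0019]
```

>>> move_arm(
  steps=[0,0,0,0.0,-0.0008,-0.0005,-1,0,0,0,0.0002,-0.0008,-0.0014,-1,0,0,0,0.0006,-0.0008,-0.0023,-1,0,0,0,0.0008,-0.0008,-0.0028,-1,0,0,0,0.001,-0.0008,-0.0032,-1,0,0,0,0.001,-0.0008,-0.0032,-1,0,0,0,0.001,-0.0008,-0.0032,-1,0,0,0,0.001,-0.0008,-0.0032,-1,0,0,0,0.001,-0.0008,-0.0032,-1,0,0,0,0.001,-0.0008,-0.0032,-1],
)

```text
clock: 15.5
position: [0.489, 0.2196, 0.2099]
ee_rot: [0.159, 0.689, 0.691, 0.152]
contact_force: [-6.3, 0.2, 9.7]
width: 0.0205
gripper_force: 59.1
```

```bash
python3 -c "
from h import *
st();go(TILT,MOUTH+.0544*A+[0,.0018,0])"
```

```text
P [0.489  0.2196 0.2099] s 0.053797120087076086 lat [0.0014 0.0019 0.0006] F [-6.2713  0.1785  9.7124] Fax 11.454077138589552 w 0.020488913538355056 t 15.5
turn [-0.0005  0.001  -0.0002] deg 0.3970467036874529 shift [-0.0016 -0.0001 -0.0001]
```

>>> move_arm(
  steps=[0,0,0,-0.0093,0.0003,0.02,-1,0,0,0,-0.0186,0.0005,0.04,-1,0,0,0,-0.0279,0.0008,0.0598,-1,0,0,0,-0.0279,0.0008,0.0598,-1,0,0,0,-0.0279,0.0008,0.0598,-1,0,0,0,-0.0186,0.0005,0.04,-1,0,0,0,-0.0093,0.0003,0.02,-1,0,0,0,-0.0025,0,0.0054,-1,0,0,0,0,0,0,-1,0,0,0,0,0,0,-1],
)

```text
clock: 16.5
position: [0.4885, 0.2194, 0.2079]
ee_rot: [0.157, 0.689, 0.691, 0.15]
contact_force: [-5.8, 0.2, 7.5]
width: 0.0207
gripper_force: 57.3
```

```bash
python3 -c "
from h import *
st()"
```

```text
P [0.4885 0.2194 0.2079] s 0.05221874801987159 lat [0.0001 0.0017 0.    ] F [-5.8415  0.191   7.4555] Fax 9.227247777163946 w 0.02074739278441057 t 16.5
```

>>> move_arm(
  steps=[0,0,0,-0.0093,0.0003,0.02,-1,0,0,0,-0.0186,0.0005,0.04,-1,0,0,0,-0.0287,0.0008,0.0616,-1,0,0,0,-0.0287,0.0008,0.0616,-1,0,0,0,-0.0287,0.0008,0.0616,-1,0,0,0,-0.0287,0.0008,0.0616,-1,0,0,0,-0.0287,0.0008,0.0616,-1,0,0,0,-0.0287,0.0008,0.0616,-1,0,0,0,-0.0287,0.0008,0.0616,-1,0,0,0,-0.0287,0.0008,0.0616,-1],
)

```text
clock: 17.5
position: [0.4606, 0.2203, 0.2698]
ee_rot: [0.158, 0.689, 0.691, 0.151]
contact_force: [0.6, -0.8, -1.3]
width: 0.0208
gripper_force: 56.7
```

```bash
python3 - <<'E'
from h import *
st()
from rig import manip
o=[]
for n,(x,y) in (('side',(200,90)),('top',(200,130))):
    i=manip.get_image(n);o.append(cv2.resize(i['pixels'][y:y+110,x:x+95],None,fx=4,fy=4,interpolation=cv2.INTER_CUBIC))
cv2.imwrite('pics/p5.png',np.hstack(o))
E
```

```text
P [0.4606 0.2203 0.2698] s 0.12015831466274861 lat [0.001  0.0018 0.0004] F [ 0.5772 -0.7999 -1.2583] Fax -1.3935096982046025 w 0.020760458427279353 t 17.5
```

View pics/p5.png

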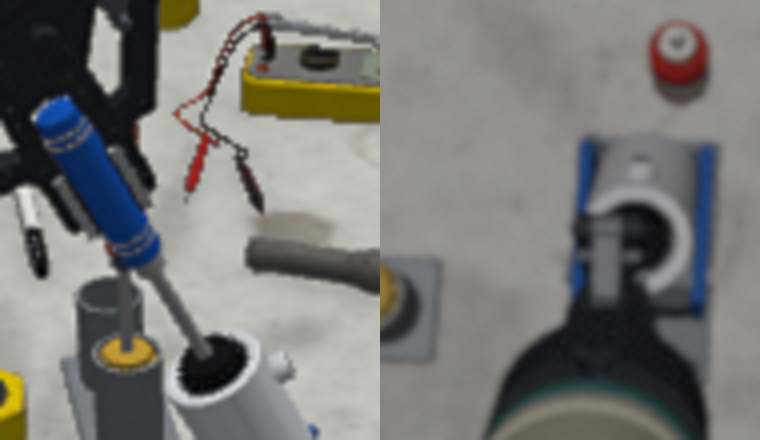

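The stem meets the bristle top at crop (205,355) in the side view. That puts the bristle top about 7–9 mm above the mouth plane, with the head still inside. Now the third stroke.

>>> move_arm(
  steps=[0,0,0,0.0093,-0.0003,-0.02,-1,0,0,0,0.0186,-0.0005,-0.04,-1,0,0,0,0.0255,-0.0007,-0.0547,-1,0,0,0,0.028,-0.0008,-0.06,-1,0,0,0,0.0289,-0.0008,-0.062,-1,0,0,0,0.0289,-0.0008,-0.062,-1,0,0,0,0.0289,-0.0008,-0.062,-1,0,0,0,0.0289,-0.0008,-0.062,-1,0,0,0,0.0289,-0.0008,-0.062,-1,0,0,0,0.0289,-0.0008,-0.062,-1],
)

```text
clock: 18.6
position: [0.4896, 0.2196, 0.2085]
ee_rot: [0.159, 0.689, 0.691, 0.152]
contact_force: [-1.4, -0.0, 0.6]
width: 0.0209
gripper_force: 56.6
```

```bash
python3 -c "
from h import *
st()"
```

```text
P [0.4896 0.2196 0.2085] s 0.052312828556320336 lat [0.0013 0.0019 0.0006] F [-1.4376 -0.0384  0.5872] Fax 1.1392232386830285 w 0.020869205071918837 t 18.6
```

>>> move_arm(
  steps=[0,0,0,0.0002,0,-0.0005,-1,0,0,0,0.0004,0,-0.001,-1,0,0,0,0.0006,0,-0.0014,-1,0,0,0,0.0008,0,-0.0018,-1,0,0,0,0.0008,0,-0.0018,-1,0,0,0,0.0008,0,-0.0018,-1,0,0,0,0.0008,0,-0.0018,-1,0,0,0,0.0008,0,-0.0018,-1,0,0,0,0.0008,0,-0.0018,-1,0,0,0,0.0008,0,-0.0018,-1],
)

```text
clock: 19.6
position: [0.49, 0.2199, 0.2085]
ee_rot: [0.159, 0.689, 0.691, 0.152]
contact_force: [-8.7, 0.4, 15.2]
width: 0.0209
gripper_force: 58.6
```

```bash
python3 -c "
from h import *
st()"
```

```text
P [0.49   0.2199 0.2085] s 0.05219643155293178 lat [0.0016 0.0022 0.0007] F [-8.6934  0.4415 15.2032] Fax 17.456710645037617 w 0.020873089564792776 t 19.6
```

>>> move_arm(
  steps=[0,0,0,-0.0093,0.0003,0.02,-1,0,0,0,-0.0186,0.0005,0.04,-1,0,0,0,-0.0287,0.0008,0.0616,-1,0,0,0,-0.0287,0.0008,0.0616,-1,0,0,0,-0.0287,0.0008,0.0616,-1,0,0,0,-0.038,0.001,0.0815,-1,0,0,0,-0.048,0.0013,0.103,-1,0,0,0,-0.06,0.0016,0.1287,-1,0,0,0,-0.0718,0.002,0.154,-1,0,0,0,-0.0718,0.002,0.154,-1],
)

```text
clock: 20.6
position: [0.4194, 0.2223, 0.3629]
ee_rot: [0.159, 0.688, 0.691, 0.154]
contact_force: [1.4, 0.1, 0.0]
width: 0.0205
gripper_force: 56.6
```

```bash
python3 -c "
from h import *
st();go(DOWN,[.388,.2187,.38])"
```

```text
P [0.4194 0.2223 0.3629] s 0.22189454214593302 lat [0.0028 0.0026 0.0013] F [1.4064 0.0511 0.0263] Fax -0.5698752464100865 w 0.020498426922324342 t 20.6
turn [ 0.0012  0.0711 -0.0006] deg 25.5848826064541 shift [-0.0314 -0.0036  0.0171]
```

>>> move_arm(
  steps=[0.0003,0.02,0,-0.005,0,0.02,-1,0.0006,0.04,0,-0.015,0,0.02,-1,0.0012,0.06,-0.0006,-0.025,0,0.02,-1,0.0012,0.0711,-0.0006,-0.0314,0,0.02,-1,0.0012,0.0711,-0.0006,-0.0314,0.045,0.02,-1,0.0012,0.0711,-0.0006,-0.0314,0.09,0.02,-1,0.0012,0.0711,-0.0006,-0.0314,0.135,0.02,-1,0.0012,0.0711,-0.0006,-0.0314,0.18,0.02,-1,0.0012,0.0711,-0.0006,-0.0314,0.2063,0.02,-1,0.0012,0.0711,-0.0006,-0.0314,0.2063,0.02,-1],
)

```text
clock: 21.6
position: [0.3876, 0.4311, 0.3759]
ee_rot: [-0.002, 0.706, 0.708, -0.005]
contact_force: [-0.2, -0.8, -1.6]
width: 0.0209
gripper_force: 56.6
```

```bash
python3 -c "
from h import *
st();go(DOWN,[.498,.4286,.36])"
```

```text
P [0.3876 0.4311 0.3759] s 0.24957775759606252 lat [-0.0173  0.2111 -0.0108] F [-0.1682 -0.8232 -1.6269] Fax -1.4128189430910316 w 0.02091176998632058 t 21.6
turn [ 0.0007 -0.0015 -0.0005] deg 0.6172023114661934 shift [ 0.1104 -0.0025 -0.0159]
```

>>> move_arm(
  steps=[0.0007,-0.0015,-0.0005,0.04,-0.0025,-0.01,-1,0.0007,-0.0015,-0.0005,0.08,-0.0025,-0.0159,-1,0.0007,-0.0015,-0.0005,0.1104,-0.0025,-0.0159,-1,0.0007,-0.0015,-0.0005,0.1104,-0.0025,-0.04,-1,0.0007,-0.0015,-0.0005,0.1104,-0.0025,-0.07,-1,0.0007,-0.0015,-0.0005,0.1104,-0.0025,-0.09,-1,0.0007,-0.0015,-0.0005,0.1104,-0.0025,-0.1,-1,0.0007,-0.0015,-0.0005,0.1104,-0.0025,-0.1,-1,0.0007,-0.0015,-0.0005,0.1104,-0.0025,-0.1,-1,0.0007,-0.0015,-0.0005,0.1104,-0.0025,-0.1,-1],
)

```text
clock: 22.6
position: [0.4982, 0.4256, 0.2817]
ee_rot: [0.001, 0.708, 0.706, 0.004]
contact_force: [-0.4, 0.2, -0.6]
width: 0.0209
gripper_force: 56.7
```

```bash
python3 - <<'E'
from h import *
st();go(DOWN,[.498,.4286,.276])
from rig import manip
o=[]
for n,(x,y) in (('side',(195,80)),('top',(130,150))):
    i=manip.get_image(n);o.append(cv2.resize(i['pixels'][y:y+130,x:x+90],None,fx=4,fy=4,interpolation=cv2.INTER_CUBIC))
cv2.imwrite('pics/p6.png',np.hstack(o))
E
```

```text
P [0.4982 0.4256 0.2817] s 0.11745384627955843 lat [0.0374 0.2071 0.0148] F [-0.3534  0.1558 -0.6015] Fax -0.3939382891223273 w 0.020912480977466376 t 22.6
turn [-0.0005  0.001   0.0004] deg 0.44784218935562214 shift [-0.0002  0.003  -0.0057]
```

View pics/p6.png

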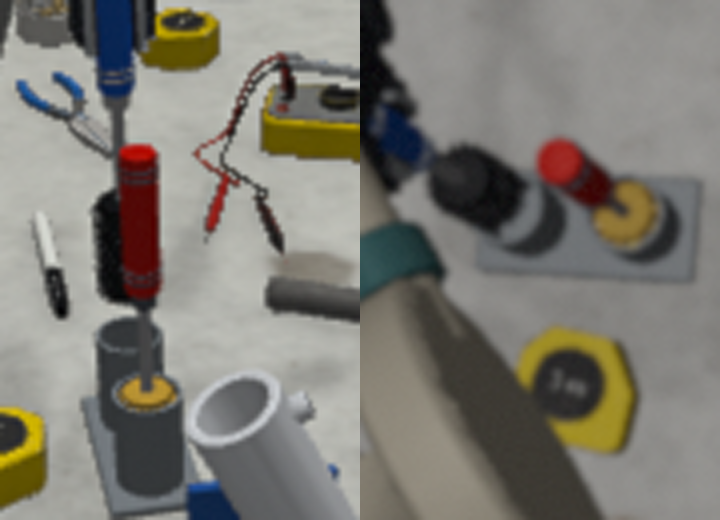

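The brush hangs over the far socket, at crop (130,245) above (128,340) in the side view. I'll correct the residual and lower it.

>>> move_arm(
  steps=[-0.0005,0.001,0.0004,0,0.003,0,-1,-0.0005,0.001,0.0004,0,0.003,0,-1,-0.0005,0.001,0.0004,0,0.003,-0.01,-1,-0.0005,0.001,0.0004,0,0.003,-0.017,-1,-0.0005,0.001,0.0004,0,0.003,-0.024,-1,-0.0005,0.001,0.0004,0,0.003,-0.03,-1,-0.0005,0.001,0.0004,0,0.003,-0.036,-1,-0.0005,0.001,0.0004,0,0.003,-0.042,-1,-0.0005,0.001,0.0004,0,0.003,-0.042,-1,-0.0005,0.001,0.0004,0,0.003,-0.042,-1],
)

```text
clock: 23.7
position: [0.4976, 0.4283, 0.2378]
ee_rot: [-0.0, 0.707, 0.707, -0.001]
contact_force: [0.4, -0.4, -0.9]
width: 0.021
gripper_force: 56.7
```

```bash
python3 -c "
from h import *
st();go(DOWN,[.498,.4286,.1852])"
```

```text
P [0.4976 0.4283 0.2378] s 0.07794226890916704 lat [0.0202 0.2103 0.0067] F [ 0.3539 -0.3774 -0.9243] Fax -0.9915805730740741 w 0.021005606643272667 t 23.7
turn [ 0.0002 -0.0003  0.    ] deg 0.14931152255370073 shift [ 0.0004  0.0003 -0.0526]
```

Inside the socket with no contact force. Lowering the rest of the way.

>>> move_arm(
  steps=[0,0,0,0.0004,0.0003,-0.01,-1,0,0,0,0.0004,0.0003,-0.02,-1,0,0,0,0.0004,0.0003,-0.03,-1,0,0,0,0.0004,0.0003,-0.04,-1,0,0,0,0.0004,0.0003,-0.046,-1,0,0,0,0.0004,0.0003,-0.05,-1,0,0,0,0.0004,0.0003,-0.051,-1,0,0,0,0.0004,0.0003,-0.052,-1,0,0,0,0.0004,0.0003,-0.052,-1,0,0,0,0.0004,0.0003,-0.052,-1],
)

```text
clock: 24.7
position: [0.4978, 0.4286, 0.1865]
ee_rot: [-0.0, 0.707, 0.707, -0.001]
contact_force: [0.1, 0.2, -0.4]
width: 0.0207
gripper_force: 56.7
```

```bash
python3 -c "
from h import *
st()"
```

```text
P [0.4978 0.4286 0.1865] s 0.03139736412022966 lat [ 0.0006  0.2111 -0.0024] F [ 0.05    0.199  -0.3893] Fax -0.37167805069706855 w 0.020662983765699448 t 24.7
```

>>> move_arm(
  steps=[0,0,0,0,0,-0.0008,-1,0,0,0,0,0,-0.0015,-1,0,0,0,0,0,-0.0015,-1,0,0,0,0,0,-0.0015,-1,0,0,0,0,0,-0.0015,1,0,0,0,0,0,-0.0015,1,0,0,0,0,0,-0.0015,1,0,0,0,0,0,-0.0015,1,0,0,0,0,0,-0.0015,1,0,0,0,0,0,-0.0015,1],
)

```text
clock: 25.7
position: [0.4979, 0.4286, 0.1847]
ee_rot: [-0.0, 0.707, 0.707, -0.001]
contact_force: [0.2, -0.1, 0.4]
width: 0.0854
gripper_force: 0.0
```

>>> move_arm(
  steps=[0,0,0,0,0,0.01,1,0,0,0,0,0,0.03,1,0,0,0,0,0,0.06,1,0,0,0,0,0,0.1,1,0,0,0,0,0,0.14,1,0,0,0,0,0,0.16,1,0,0,0,-0.04,0,0.17,1,0,0,0,-0.08,0,0.17,1,0,0,0,-0.12,0,0.17,1,0,0,0,-0.12,0,0.17,1],
)

```text
clock: 26.7
position: [0.3731, 0.4283, 0.3571]
ee_rot: [-0.001, 0.706, 0.708, -0.001]
contact_force: [0.2, 1.2, 0.0]
width: 0.0852
gripper_force: 0.0
```

```bash
python3 - <<'E'
from h import *
st()
from rig import manip
i=manip.get_image('side');a=cv2.resize(i['pixels'][85:335,170:350],None,fx=2.2,fy=2.2,interpolation=cv2.INTER_CUBIC)
i=manip.get_image('top');b=cv2.resize(i['pixels'][100:350,120:300],None,fx=2.2,fy=2.2,interpolation=cv2.INTER_CUBIC)
cv2.imwrite('pics/p7.png',np.hstack([a,b]))
E
```

```text
P [0.3731 0.4283 0.3571] s 0.23863639021205807 lat [-0.0365  0.2085 -0.0197] F [0.2058 1.224  0.0465] Fax -0.030648472104057495 w 0.08518606082553527 t 26.7
```

View pics/p7.png

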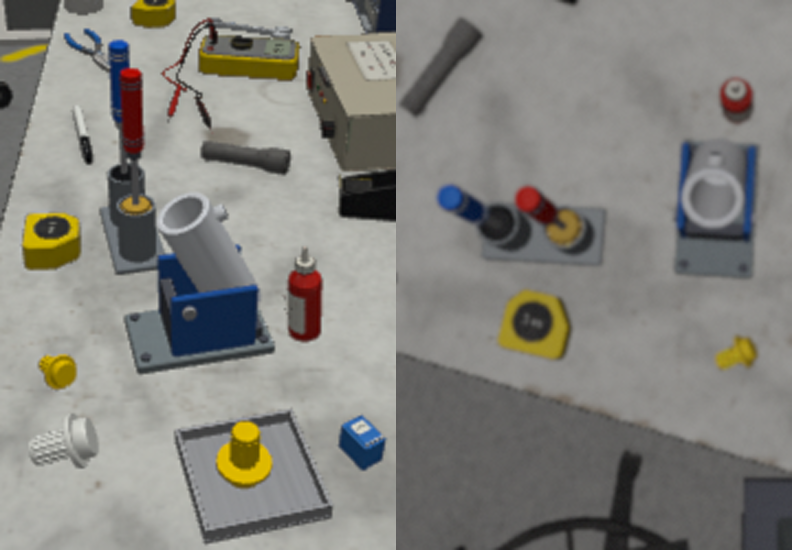

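The blue brush is back upright in its socket, with its handle at (120,80) in the side view. The plug stands in the tray at (245,455), and nothing else has moved.

```bash
python3 -c "
from rig import manip
print(manip.sign_off())"
```

```text
the job is handed in; nothing more can be done
None
```

The job is done and handed in at about 27 s: the plug is in the tray, the bore got three full strokes, and the blue brush is back in its socket, bristles down.

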